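# Find the weak leaf spring and flag it

### The arm

A 6-joint arm with a two-finger parallel gripper is mounted at the origin on a cart in front of the work surface, level with it; the furniture and walls round the work are solid. World frame = base frame: x ahead of the robot, y to its left, z up, the work surface at z = 0. Lengths are in m, angles in rad, forces in N, time in s.
With the tool pointing down it reaches from about 0.375 to 0.9 m from the base axis. Payload 3.1 kg.
Tool frame: the origin (TCP) lies on the centre line of the jaws, within the pads' length; the fingertips stand 8 mm ahead of it and the grasp point (between the pads) lies 11 mm behind it; z points along the fingers, y is the line along which they close (so a half turn about z gives the same grasp; the last joint's range is limited). The gripper opens to 87 mm and grips with 3 to 60 N. Pads are 19 mm wide; open, the fingers measure 117 mm over their backs; the gripper's body (75 mm by 190 mm) begins 51 mm behind the grasp point.
Start: joints at [-1.458, 0.527, 1.433, -0, 1.181, -0.178], TCP at [0.179, -0.599, 0.231] pointing down, gripper open.
Joint ranges: [-3.08, 3.08], [-0.75, 2.2], [0.22, 2.44], [-1.43, 4.57], [0, 2.65], [-2.85, 2.85]. Speed limits (rad/s): [2.79, 2.79, 3.14, 3.14, 3.14, 3.14].

### API

Orientations are given as a unit quaternion [x, y, z, w].
In Python, from rig import robot gives the robot as it stands. The module is installed in compiled form; this text tells all that it offers.
- The arm moves only by the tool send_rows, never from a script. Its argument "increments" is one flat list of numbers, 7 for each row, row after row: the turn, a rotation vector about the world's x, y, z in rad, then the shift along the world's x, y, z in cm, then the opening, from 0 (shut) to 1 (fully open). A call has 1 to 20 rows; each row shifts and turns the commanded pose from where the row before left it; what a row does not reach is not made up. A row lasts 1/12 s, in which the tool goes at most 41.7 mm and 7.16 degrees, less where a joint would pass 70% of its speed; a pose out of reach is approached as far as the arm can. A call is refused whole if a number of a shift passes 4.17 or a number of a turn 0.125, either way. A call with a gripper value outside its range is refused whole. The fingers move at their own pace and stop on an object; "newtons" is the grip in N (left out, the last holds). Time passes only in rows, so rows that do not move let the fingers close. It gives the time, the measured TCP pose, the force, the opening and the grip force at its end, in the units of the state.
- robot.get_obs(): the state, without advancing time (a new reading comes with each control period).
- robot.camera(name): name is "scene" or "top"; returns a dict with "image" (400x640x3 uint8, red, green, blue), "range_z" (400x640 float32, m along the optical axis (not along the pixel's ray), 0 where there is no reading), "fx", "fy", "cx", "cy" (pixels), "R" (3x3) and "t" (3): a world point X has camera coordinates R X + t. Camera axes: x right, y down, z forward; pixel columns grow to the right and rows downward; lengths in m; the calibration is good to about 2 mm. A picture is of the moment at which its call begins.
- robot.hand_in(): hands the job in; it is judged then, once.
The state is a dict: "time": time; "q": joint angles; "joint_velocities": joint speeds; "joint_torque": joint torques, N m; "position": TCP position; "tool_rot": TCP orientation; "ft_force": force on the tool from outside, world axes, zero at the start; "moment": the same for the moment, N m; "grip_width": finger opening in m; "grip_force": force on a finger pad.
Only numpy, scipy, OpenCV 4.12 (cv2) and the standard library are available. Lean on these libraries where they do the work, as an engineer would, in place of code of your own. Each camera call takes 0.05 s, during which the arm holds its last target. There are 200 camera calls.

### The job

Three leaf springs are clamped in test stations and one of them has gone weak. From left to right (as the robot sees them), press the copper button on each free leaf tip gently down until it rests on its stop, feel how much force it takes, hold it there for about a second and let it spring back; never press a leaf with more than 20 N. Then tip the red-ball flag lever of the weak spring's station all the way over, away from its leaf tip, leaving the other two flags and everything else on the bench as they are.

Things in the scene. Friction and masses are not known exactly. Their poses are not given: they have to be found in the camera images.
- gauge_a: one of three look-alike fixed test stations, two with a sound leaf, one with a weak leaf; which is which can only be felt. Grey plate 144x92x12 mm, origin: centre of its underside; +x from leaf tip to clamp, +y to the flag lever's side. Clamp block x 19..55, y -29..5, top z 54 mm; from it a steel leaf 14 mm wide, 2 mm thick runs to -x at z 38 mm; brass stop post under its tip
- gauge_a_button (a point): top of the copper button (12 mm wide, top 4 mm) on the free leaf tip, 45 mm above the bench, at station (-55, -12, 45) mm. Pressed down it travels about 6.6 mm to a rigid stop; the force rises evenly from nothing to about 7 N at the stop for a sound leaf, 3 N for the weak one, then steeply
- gauge_a_bend (a joint): bending of that station's leaf, rad: 0 straight, 0.085 on the stop; it springs back by itself
- gauge_a_leaf: that station's steel leaf with its copper button; origin on the bending line at the clamp's front edge, station (23, -12, 38) mm, its button 78 mm from there to -x
- gauge_a_ball (a point): centre of the red ball (20 mm diameter) of the station's flag lever, a stalk 8 mm thick, 40 mm from ball to hinge; hinge along station y at station (45, 31, 26) mm; ball about 64 mm above the bench, leaning to station -x at the start; it stays where it is left
- gauge_a_flag (a joint): flag lever angle, rad: 0 leans fully to station -x (not flagged), 0.35 upright, 0.7 leans fully to +x, away from the leaf tip (flagged weak); light friction, 1 to 2 N pushes it over (with a short bump at first touch), rigid at both ends
- gauge_b: one of three look-alike fixed test stations, two with a sound leaf, one with a weak leaf; which is which can only be felt. Grey plate 144x92x12 mm, origin: centre of its underside; +x from leaf tip to clamp, +y to the flag lever's side. Clamp block x 19..55, y -29..5, top z 54 mm; from it a steel leaf 14 mm wide, 2 mm thick runs to -x at z 38 mm; brass stop post under its tip
- gauge_b_button (a point): top of the copper button (12 mm wide, top 4 mm) on the free leaf tip, 45 mm above the bench, at station (-55, -12, 45) mm. Pressed down it travels about 6.6 mm to a rigid stop; the force rises evenly from nothing to about 7 N at the stop for a sound leaf, 3 N for the weak one, then steeply
- gauge_b_bend (a joint): bending of that station's leaf, rad: 0 straight, 0.085 on the stop; it springs back by itself
- gauge_b_leaf: that station's steel leaf with its copper button; origin on the bending line at the clamp's front edge, station (23, -12, 38) mm, its button 78 mm from there to -x
- gauge_b_ball (a point): centre of the red ball (20 mm diameter) of the station's flag lever, a stalk 8 mm thick, 40 mm from ball to hinge; hinge along station y at station (45, 31, 26) mm; ball about 64 mm above the bench, leaning to station -x at the start; it stays where it is left
- gauge_b_flag (a joint): flag lever angle, rad: 0 leans fully to station -x (not flagged), 0.35 upright, 0.7 leans fully to +x, away from the leaf tip (flagged weak); light friction, 1 to 2 N pushes it over (with a short bump at first touch), rigid at both ends
- gauge_c: one of three look-alike fixed test stations, two with a sound leaf, one with a weak leaf; which is which can only be felt. Grey plate 144x92x12 mm, origin: centre of its underside; +x from leaf tip to clamp, +y to the flag lever's side. Clamp block x 19..55, y -29..5, top z 54 mm; from it a steel leaf 14 mm wide, 2 mm thick runs to -x at z 38 mm; brass stop post under its tip
- gauge_c_button (a point): top of the copper button (12 mm wide, top 4 mm) on the free leaf tip, 45 mm above the bench, at station (-55, -12, 45) mm. Pressed down it travels about 6.6 mm to a rigid stop; the force rises evenly from nothing to about 7 N at the stop for a sound leaf, 3 N for the weak one, then steeply
- gauge_c_bend (a joint): bending of that station's leaf, rad: 0 straight, 0.085 on the stop; it springs back by itself
- gauge_c_leaf: that station's steel leaf with its copper button; origin on the bending line at the clamp's front edge, station (23, -12, 38) mm, its button 78 mm from there to -x
- gauge_c_ball (a point): centre of the red ball (20 mm diameter) of the station's flag lever, a stalk 8 mm thick, 40 mm from ball to hinge; hinge along station y at station (45, 31, 26) mm; ball about 64 mm above the bench, leaning to station -x at the start; it stays where it is left
- gauge_c_flag (a joint): flag lever angle, rad: 0 leans fully to station -x (not flagged), 0.35 upright, 0.7 leans fully to +x, away from the leaf tip (flagged weak); light friction, 1 to 2 N pushes it over (with a short bump at first touch), rigid at both ends
- yellow_tape: bystander: yellow tape roll lying flat, 97 mm across, 24 mm high, origin at the centre of its underside
- marker: bystander: blue and white marker pen, 135 mm long, 17 mm thick, lying along its y axis
- driver: bystander: screwdriver with red handle, 160 mm long, 26 mm thick, lying along its y axis

How it is judged:
By the outcome, as a careful person would: the job done as asked, in the order asked, and still so for the second after the job is handed in, with the robot touching nothing.
It also fails if it takes over 69 s, if anything falls off the work surface, if the arm or the gripper's body presses on something with over 40 N, if the wrist force passes 120 N, or if a joint passes its speed limit or range.

## Working session

There is one attempt and no reset: what is moved stays moved. The work goes in short steps, Python scripts to look and compute and a tool call to move; the robot and the scene stay as the last step left them, time stands still between calls to the robot, and variables do not carry over. Pictures are saved under pics/ and viewed, at most 10 in all, crops included, and the job is handed in when it is done.

Besides the shell and the picture viewer there is one more tool, called after "Call:" as name(argument=value, ...), one argument or row to a line, values as JSON. send_rows: Moves the arm, as the interface text tells. Its arguments: {"type":"object","properties":{"increments":{"type":"array"},"newtons":{"type":"number"}},"required":["increments"]}

```bash
mkdir -p pics; python3 - <<'E'
from rig import robot
import cv2,numpy as np
for n in("scene","top"):
    c=robot.camera(n); np.savez(n+".npz",**c); cv2.imwrite(f"pics/{n}0.png",c["image"][...,::-1])
    print(n,c["fx"],c["cx"],c["cy"],(-c["R"].T@c["t"]).round(3),c["R"].round(2).tolist())
o=robot.get_obs(); print(o)
E
```

```text
scene 501.020235903441 312.3887915301371 202.17507217458746 [-0.346  0.396  0.725] [[-0.53, -0.85, -0.02], [-0.46, 0.31, -0.83], [0.71, -0.44, -0.55]]
top 493.275812599483 317.3220808206459 199.2192773995621 [ 0.32  -0.115  1.003] [[-0.01, -1.0, 0.01], [-0.99, 0.01, -0.16], [0.16, -0.01, -0.99]]
{'time': 0.1, 'q': array([-1.45848290e+00,  5.28380798e-01,  1.43374282e+00, -2.42978972e-05,
        1.18140776e+00, -1.78476919e-01]), 'joint_velocities': array([-7.62610254e-05,  1.27169835e-03, -4.32180168e-03,  2.59356460e-03,
       -5.49593169e-04, -1.49510366e-03]), 'joint_torque': array([-5.90346390e-04, -4.40986490e+01, -1.77150321e+01,  6.35510869e-02,
        5.34276443e-02, -3.32276056e-05]), 'position': array([ 0.17915712, -0.59811337,  0.22967478]), 'tool_rot': array([ 9.89447595e-01,  1.44887948e-01,  2.08334001e-05, -9.69201135e-04]), 'ft_force': array([-0.84267951, -0.24025592,  0.66798156]), 'moment': array([ 0.01335199,  0.01460237, -0.00279282]), 'grip_force': 0.0, 'grip_width': 0.08698579594011567}
```

View pics/scene0.png

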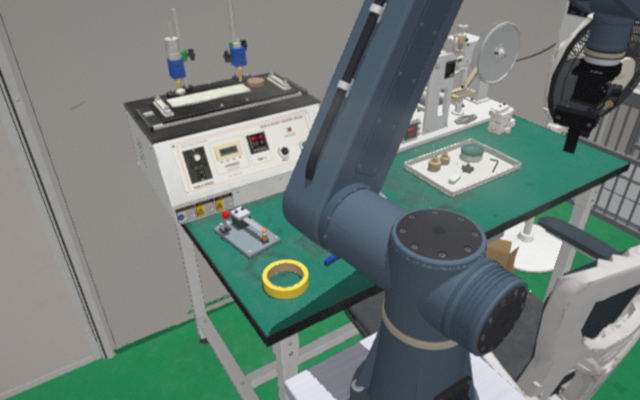

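View pics/top0.png

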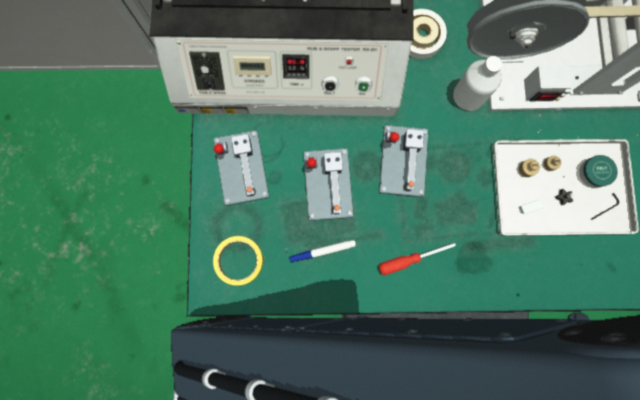

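The top view shows all three stations: copper buttons near (250,190), (337,208), (411,184) and red balls near (219,149), (312,163), (395,138). The clamps face away from the robot. I'll measure buttons, balls and plate outlines by ray casting.

```bash
cat > m.py <<'E'
import cv2,numpy as np
def ray(c,u,v,z):
    d=c["R"].T@np.array([(u-c["cx"])/c["fx"],(v-c["cy"])/c["fy"],1]); o=-c["R"].T@c["t"]
    return o+d*(z-o[2])/d[2]
def blobs(mask,amin):
    n,_,s,ce=cv2.connectedComponentsWithStats(mask.astype(np.uint8)); return [(ce[i],s[i,4]) for i in range(1,n) if s[i,4]>=amin]
E
python3 - <<'E'
from m import *
c=dict(np.load("top.npz")); im=c["image"]
h=cv2.cvtColor(im,cv2.COLOR_RGB2HSV).astype(int); H,S,V=h[...,0],h[...,1],h[...,2]
roi=np.zeros(H.shape,bool); roi[120:225,200:440]=1
red=roi&((H<5)|(H>174))&(S>170)&(V>110); cop=roi&(H>=5)&(H<16)&(S>90)&(V>120)
for nm,m,z in(("ball",red,.064),("button",cop,.045)):
    for ce,a in blobs(m,8): print(nm,ce.round(1),a,ray(c,*ce,z).round(4))
# plates: grey, non-green
g=roi&((S<70)&(V>90)|red|cop)
g=cv2.morphologyEx(g.astype(np.uint8),cv2.MORPH_CLOSE,np.ones((5,5)))
cs,_=cv2.findContours(g,0,2)
for k in cs:
    if cv2.contourArea(k)<800: continue
    b=cv2.boxPoints(cv2.minAreaRect(k)); p=np.array([ray(c,*q,.012)[:2] for q in b]); print("plate",p.round(4).tolist(),[round(float(np.linalg.norm(p[i]-p[i-1])),4) for i in range(4)])
crop=cv2.resize(im[115:225,200:440],None,fx=3.3,fy=3.3,interpolation=cv2.INTER_CUBIC); cv2.imwrite("pics/crop.png",crop[...,::-1])
for nm,u,v in(("a",250,190),("b",337,208),("c",411,184)): print(nm,c["range_z"][v-1:v+2,u-1:u+2].round(3).tolist())
E
```

```text
ball [393.8 136.6] 53 [ 0.5944 -0.2755  0.064 ]
ball [218.2 148.4] 63 [0.5746 0.0695 0.064 ]
ball [311.2 162.4] 59 [ 0.5443 -0.1122  0.064 ]
button [410.6 183.6] 19 [ 0.5035 -0.3083  0.045 ]
button [248.9 188.7] 18 [0.4971 0.0113 0.045 ]
button [336.3 207.2] 20 [ 0.4583 -0.1604  0.045 ]
plate [[0.5805, -0.0944], [0.5871, -0.1886], [0.4426, -0.1963], [0.4364, -0.1042]] [0.1444, 0.0944, 0.1447, 0.0923]
plate [[0.6108, 0.0954], [0.6277, 0.0005], [0.485, -0.0253], [0.4691, 0.0676]] [0.1445, 0.0963, 0.1449, 0.0942]
plate [[0.4918, -0.248], [0.6358, -0.2646], [0.6265, -0.3593], [0.4828, -0.3406]] [0.093, 0.145, 0.0952, 0.145]
a [[0.9729999899864197, 0.9729999899864197, 0.9729999899864197], [0.9729999899864197, 0.972000002861023, 0.9750000238418579], [0.972000002861023, 0.9760000109672546, 0.972000002861023]]
b [[0.9700000286102295, 0.9710000157356262, 0.9679999947547913], [0.9649999737739563, 0.968999981880188, 0.9679999947547913], [0.9670000076293945, 0.9670000076293945, 0.9679999947547913]]
c [[0.9760000109672546, 0.9760000109672546, 0.9789999723434448], [0.9760000109672546, 0.9750000238418579, 0.9779999852180481], [0.9800000190734863, 0.9750000238418579, 0.9769999980926514]]
```

View pics/crop.png

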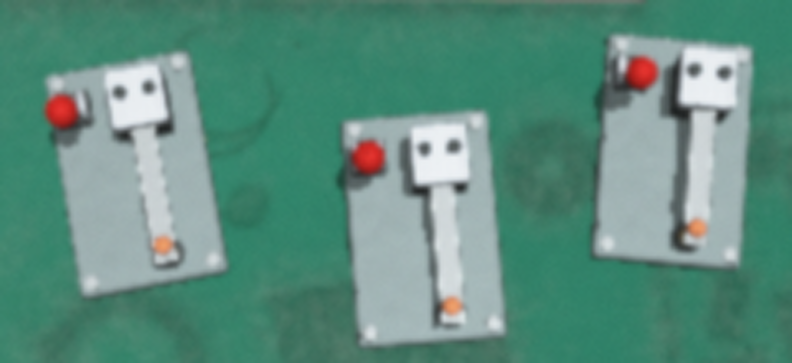

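Plate-derived and colour-measured buttons agree within 2 mm. From left to right they are (.497,.012), (.458,-.161) and (.503,-.308). I'll shut the fingers and go above the left button.

Call:
send_rows(
  increments=[0, 0, -0.0055, 1.59, 3.06, 0, 0, 0, 0, -0.0055, 1.59, 3.06, 0, 0, 0, 0, -0.0055, 1.59, 3.06, 0, 0, 0, 0, -0.0055, 1.59, 3.06, 0, 0, 0, 0, -0.0055, 1.59, 3.06, 0, 0, 0, 0, -0.0055, 1.59, 3.06, 0, 0, 0, 0, -0.0055, 1.59, 3.06, 0, 0, 0, 0, -0.0055, 1.59, 3.06, 0, 0, 0, 0, -0.0055, 1.59, 3.06, 0, 0, 0, 0, -0.0055, 1.59, 3.06, 0, 0, 0, 0, -0.0055, 1.59, 3.06, 0, 0, 0, 0, -0.0055, 1.59, 3.06, 0, 0, 0, 0, -0.0055, 1.59, 3.06, 0, 0, 0, 0, -0.0055, 1.59, 3.06, 0, 0, 0, 0, -0.0055, 1.59, 3.06, 0, 0, 0, 0, -0.0055, 1.59, 3.06, 0, 0, 0, 0, -0.0055, 1.59, 3.06, 0, 0, 0, 0, -0.0055, 1.59, 3.06, 0, 0, 0, 0, -0.0055, 1.59, 3.06, 0, 0, 0, 0, -0.0055, 1.59, 3.06, 0, 0],
  newtons=10,
)

```text
time: 1.77
position: [0.4975, 0.0151, 0.2303]
tool_rot: [0.996, 0.09, -0.0, -0.0]
ft_force: [0.9, -0.4, 0.0]
grip_width: 0.0003
grip_force: 0.0
```

Call:
send_rows(
  increments=[0, 0, 0, 0, 0, -2, 0, 0, 0, 0, 0, 0, -3, 0, 0, 0, 0, 0, 0, -3, 0, 0, 0, 0, 0, 0, -3, 0, 0, 0, 0, 0, 0, -2.5, 0, 0, 0, 0, 0, 0, -1.5, 0, 0, 0, 0, 0, 0, -1, 0, 0, 0, 0, 0, 0, 0, 0, 0, 0, 0, 0, 0, 0, 0, 0, 0, 0, 0, 0, 0, 0, 0, 0, 0, 0, 0, 0, 0],
)

```text
time: 2.68
position: [0.4982, 0.0131, 0.0717]
tool_rot: [0.996, 0.09, 0.001, 0.0]
ft_force: [0.2, -0.4, -0.3]
grip_width: 0.0004
grip_force: 0.0
```

Call:
send_rows(
  increments=[0, 0, 0, -0.05, -0.05, -0.5, 0, 0, 0, 0, -0.05, -0.05, -0.5, 0, 0, 0, 0, 0, 0, -0.4, 0, 0, 0, 0, 0, 0, -0.2, 0, 0, 0, 0, 0, 0, -0.2, 0, 0, 0, 0, 0, 0, -0.1, 0, 0, 0, 0, 0, 0, 0, 0, 0, 0, 0, 0, 0, 0, 0],
)

```text
time: 3.35
position: [0.4959, 0.0123, 0.0516]
tool_rot: [0.996, 0.09, -0.0, -0.0]
ft_force: [-1.0, -0.4, 2.2]
grip_width: 0.0007
grip_force: 1.0
```

Call:
send_rows(
  increments=[0, 0, 0, 0, 0, -0.1, 0, 0, 0, 0, 0, 0, -0.1, 0, 0, 0, 0, 0, 0, 0, 0, 0, 0, 0, 0, 0, 0, 0],
)

```text
time: 3.68
position: [0.4959, 0.0123, 0.0496]
tool_rot: [0.996, 0.09, -0.0, -0.0]
ft_force: [-2.5, -0.9, 4.2]
grip_width: 0.0004
grip_force: 2.0
```

Call:
send_rows(
  increments=[0, 0, 0, 0, 0, -0.1, 0, 0, 0, 0, 0, 0, 0, 0, 0, 0, 0, 0, 0, 0, 0],
)

```text
time: 3.93
position: [0.4959, 0.0123, 0.0486]
tool_rot: [0.996, 0.09, -0.0, -0.0]
ft_force: [-3.2, -0.4, 5.3]
grip_width: 0.0006
grip_force: 2.5
```

Call:
send_rows(
  increments=[0, 0, 0, 0, 0, -0.1, 0, 0, 0, 0, 0, 0, 0, 0, 0, 0, 0, 0, 0, 0, 0],
)

```text
time: 4.18
position: [0.4959, 0.0123, 0.0477]
tool_rot: [0.996, 0.09, -0.0, -0.0]
ft_force: [-3.2, -1.1, 5.8]
grip_width: 0.0003
grip_force: 3.0
```

Call:
send_rows(
  increments=[0, 0, 0, 0, 0, -0.05, 0, 0, 0, 0, 0, 0, 0, 0, 0, 0, 0, 0, 0, 0, 0],
)

```text
time: 4.43
position: [0.4958, 0.0123, 0.0472]
tool_rot: [0.996, 0.09, -0.0, -0.0]
ft_force: [-4.0, -0.9, 6.9]
grip_width: 0.0003
grip_force: 3.2
```

Call:
send_rows(
  increments=[0, 0, 0, 0, 0, -0.03, 0, 0, 0, 0, 0, 0, 0, 0, 0, 0, 0, 0, 0, 0, 0],
)

```text
time: 4.68
position: [0.4959, 0.0123, 0.047]
tool_rot: [0.996, 0.09, -0.0, -0.0]
ft_force: [-3.6, -0.0, 6.7]
grip_width: 0.0005
grip_force: 3.3
```

Call:
send_rows(
  increments=[0, 0, 0, 0, 0, -0.03, 0, 0, 0, 0, 0, 0, 0, 0, 0, 0, 0, 0, 0, 0, 0],
)

```text
time: 4.93
position: [0.4959, 0.0123, 0.0468]
tool_rot: [0.996, 0.09, -0.0, -0.0]
ft_force: [-3.0, -0.9, 6.5]
grip_width: 0.0005
grip_force: 3.7
```

Call:
send_rows(
  increments=[0, 0, 0, 0, 0, -0.03, 0, 0, 0, 0, 0, 0, 0, 0, 0, 0, 0, 0, 0, 0, 0],
)

```text
time: 5.18
position: [0.4959, 0.0123, 0.0467]
tool_rot: [0.996, 0.09, -0.0, -0.0]
ft_force: [-3.9, -0.6, 9.0]
grip_width: 0.0006
grip_force: 4.5
```

Call:
send_rows(
  increments=[0, 0, 0, 0, 0, -0.02, 0, 0, 0, 0, 0, 0, 0, 0, 0, 0, 0, 0, 0, 0, 0, 0, 0, 0, 0, 0, 0, 0],
)

```text
time: 5.52
position: [0.4958, 0.0123, 0.0466]
tool_rot: [0.996, 0.09, -0.0, 0.0]
ft_force: [-4.2, -0.4, 10.1]
grip_width: 0.0006
grip_force: 5.1
```

Call:
send_rows(
  increments=[0, 0, 0, 0, 0, 0, 0, 0, 0, 0, 0, 0, 0, 0, 0, 0, 0, 0, 0, 0, 0, 0, 0, 0, 0, 0, 0, 0, 0, 0, 0, 0, 0, 0, 0, 0, 0, 0, 0, 0, 0, 0, 0, 0, 0, 0, 0, 0, 0],
)

```text
time: 6.1
position: [0.4959, 0.0123, 0.0466]
tool_rot: [0.996, 0.09, -0.0, -0.0]
ft_force: [-3.7, -1.2, 9.5]
grip_width: 0.0002
grip_force: 5.1
```

Left leaf: about 7 N at the stop, so sound. I'll release it and go to the middle station.

Call:
send_rows(
  increments=[0, 0, 0, 0, 0, 0, 0, 0, 0, 0, 0, 0, 0, 0, 0, 0, 0, 0, 0, 0.2, 0, 0, 0, 0, 0, 0, 0.2, 0, 0, 0, 0, 0, 0, 0.2, 0, 0, 0, 0, 0, 0, 0.2, 0, 0, 0, 0, 0, 0, 1, 0, 0, 0, 0, 0, 0, 2, 0, 0, 0, 0, 0, 0, 1.5, 0, 0, 0, -0.016, -0.475, -2.16, 0, 0, 0, 0, -0.016, -0.475, -2.16, 0, 0, 0, 0, -0.016, -0.475, -2.16, 0, 0, 0, 0, -0.016, -0.475, -2.16, 0, 0, 0, 0, -0.016, -0.475, -2.16, 0, 0, 0, 0, -0.016, -0.475, -2.16, 0, 0, 0, 0, -0.016, -0.475, -2.16, 0, 0, 0, 0, -0.016, -0.475, -2.16, 0, 0, 0, 0, 0, 0, 0, 0, 0, 0, 0, 0, 0, 0, 0, 0, 0, 0, 0, 0, 0, 0, 0],
)

```text
time: 7.77
position: [0.4584, -0.1603, 0.0992]
tool_rot: [1.0, 0.026, 0.0, -0.0]
ft_force: [-0.3, -0.4, 0.4]
grip_width: 0.0005
grip_force: 0.0
```

Call:
send_rows(
  increments=[0, 0, 0, 0, 0, -1.5, 0, 0, 0, 0, 0, 0, -1.5, 0, 0, 0, 0, 0, 0, -0.8, 0, 0, 0, 0, 0, 0, -0.4, 0, 0, 0, 0, 0, 0, 0, 0, 0, 0, 0, 0, 0, 0, 0, 0, 0, 0, 0, 0, 0, 0],
)

```text
time: 8.35
position: [0.4587, -0.1605, 0.0574]
tool_rot: [1.0, 0.027, 0.0, 0.0]
ft_force: [0.5, 0.5, -0.7]
grip_width: 0.0004
grip_force: 0.0
```

Call:
send_rows(
  increments=[0, 0, 0, 0, 0, -0.15, 0, 0, 0, 0, 0, 0, -0.15, 0, 0, 0, 0, 0, 0, -0.15, 0, 0, 0, 0, 0, 0, -0.05, 0, 0, 0, 0, 0, 0, 0, 0, 0, 0, 0, 0, 0, 0, 0],
)

```text
time: 8.85
position: [0.4584, -0.1607, 0.0521]
tool_rot: [1.0, 0.026, 0.0, 0.0]
ft_force: [0.7, -0.6, 1.3]
grip_width: 0.0005
grip_force: 0.7
```

Call:
send_rows(
  increments=[0, 0, 0, 0, 0, -0.1, 0, 0, 0, 0, 0, 0, -0.1, 0, 0, 0, 0, 0, 0, -0.1, 0, 0, 0, 0, 0, 0, 0, 0, 0, 0, 0, 0, 0, 0, 0],
)

```text
time: 9.27
position: [0.4583, -0.1607, 0.0491]
tool_rot: [1.0, 0.026, 0.0, 0.0]
ft_force: [0.0, -0.0, 5.0]
grip_width: 0.0004
grip_force: 2.2
```

Call:
send_rows(
  increments=[0, 0, 0, 0, 0, -0.1, 0, 0, 0, 0, 0, 0, -0.06, 0, 0, 0, 0, 0, 0, 0, 0, 0, 0, 0, 0, 0, 0, 0],
)

```text
time: 9.6
position: [0.4583, -0.1607, 0.0476]
tool_rot: [1.0, 0.026, 0.0, 0.0]
ft_force: [-0.6, -0.1, 6.3]
grip_width: 0.0003
grip_force: 3.0
```

Call:
send_rows(
  increments=[0, 0, 0, 0, 0, -0.04, 0, 0, 0, 0, 0, 0, 0, 0, 0, 0, 0, 0, 0, 0, 0],
)

```text
time: 9.85
position: [0.4583, -0.1607, 0.0472]
tool_rot: [1.0, 0.026, 0.0, 0.0]
ft_force: [-0.9, -0.1, 5.6]
grip_width: 0.0004
grip_force: 3.2
```

Call:
send_rows(
  increments=[0, 0, 0, 0, 0, -0.03, 0, 0, 0, 0, 0, 0, 0, 0, 0, 0, 0, 0, 0, 0, 0],
)

```text
time: 10.1
position: [0.4583, -0.1607, 0.047]
tool_rot: [1.0, 0.026, 0.0, 0.0]
ft_force: [-0.4, -0.8, 6.3]
grip_width: 0.0003
grip_force: 3.3
```

Also sound, about 1 N/mm. I'll go on to the stop.

Call:
send_rows(
  increments=[0, 0, 0, 0, 0, -0.03, 0, 0, 0, 0, 0, 0, 0, 0, 0, 0, 0, 0, 0, 0, 0],
)

```text
time: 10.35
position: [0.4583, -0.1607, 0.0467]
tool_rot: [1.0, 0.026, 0.0, 0.0]
ft_force: [-1.6, -0.5, 7.1]
grip_width: 0.0007
grip_force: 3.7
```

Call:
send_rows(
  increments=[0, 0, 0, 0, 0, -0.03, 0, 0, 0, 0, 0, 0, 0, 0, 0, 0, 0, 0, 0, 0, 0],
)

```text
time: 10.6
position: [0.4583, -0.1607, 0.0466]
tool_rot: [1.0, 0.026, 0.0, 0.0]
ft_force: [-1.4, -0.3, 9.4]
grip_width: 0.0009
grip_force: 4.6
```

Call:
send_rows(
  increments=[0, 0, 0, 0, 0, -0.02, 0, 0, 0, 0, 0, 0, 0, 0, 0, 0, 0, 0, 0, 0, 0],
)

```text
time: 10.85
position: [0.4583, -0.1607, 0.0466]
tool_rot: [1.0, 0.026, 0.0, 0.0]
ft_force: [-1.6, -0.6, 10.2]
grip_width: 0.0009
grip_force: 5.2
```

Call:
send_rows(
  increments=[0, 0, 0, 0, 0, 0, 0, 0, 0, 0, 0, 0, 0, 0, 0, 0, 0, 0, 0, 0, 0, 0, 0, 0, 0, 0, 0, 0, 0, 0, 0, 0, 0, 0, 0, 0, 0, 0, 0, 0, 0, 0, 0, 0, 0, 0, 0, 0, 0],
)

```text
time: 11.43
position: [0.4583, -0.1607, 0.0465]
tool_rot: [1.0, 0.026, 0.0, 0.0]
ft_force: [-1.4, -0.2, 10.2]
grip_width: 0.0005
grip_force: 5.2
```

Call:
send_rows(
  increments=[0, 0, 0, 0, 0, 0.2, 0, 0, 0, 0, 0, 0, 0.2, 0, 0, 0, 0, 0, 0, 0.2, 0, 0, 0, 0, 0, 0, 0.2, 0, 0, 0, 0, 0, 0, 1, 0, 0, 0, 0, 0, 0, 2, 0, 0, 0, 0, 0, 0, 1.5, 0, 0, 0, -0.022, 0.56, -1.845, 0, 0, 0, 0, -0.022, 0.56, -1.845, 0, 0, 0, 0, -0.022, 0.56, -1.845, 0, 0, 0, 0, -0.022, 0.56, -1.845, 0, 0, 0, 0, -0.022, 0.56, -1.845, 0, 0, 0, 0, -0.022, 0.56, -1.845, 0, 0, 0, 0, -0.022, 0.56, -1.845, 0, 0, 0, 0, -0.022, 0.56, -1.845, 0, 0, 0, 0, 0, 0, 0, 0, 0, 0, 0, 0, 0, 0, 0, 0, 0, 0, 0, 0, 0, 0, 0],
)

```text
time: 12.93
position: [0.502, -0.3067, 0.0986]
tool_rot: [0.998, -0.061, -0.001, -0.001]
ft_force: [-0.6, 0.4, -0.3]
grip_width: 0.0006
grip_force: 0.0
```

Call:
send_rows(
  increments=[0, 0, 0, 0, 0, -1.5, 0, 0, 0, 0, 0, 0, -1.5, 0, 0, 0, 0, 0, 0, -0.8, 0, 0, 0, 0, 0, 0, -0.4, 0, 0, 0, 0, 0, 0, 0, 0, 0, 0, 0, 0, 0, 0, 0, 0, 0, 0, 0, 0, 0, 0],
)

```text
time: 13.52
position: [0.5034, -0.3082, 0.0575]
tool_rot: [0.998, -0.061, 0.0, 0.0]
ft_force: [1.1, 0.1, 0.3]
grip_width: 0.0003
grip_force: 0.0
```

Call:
send_rows(
  increments=[0, 0, 0, 0, 0, -0.15, 0, 0, 0, 0, 0, 0, -0.15, 0, 0, 0, 0, 0, 0, -0.15, 0, 0, 0, 0, 0, 0, -0.05, 0, 0, 0, 0, 0, 0, 0, 0, 0, 0, 0, 0, 0, 0, 0],
)

```text
time: 14.02
position: [0.5031, -0.3083, 0.0519]
tool_rot: [0.998, -0.062, 0.0, 0.0]
ft_force: [-0.7, -0.3, 0.7]
grip_width: 0.0005
grip_force: 0.3
```

Call:
send_rows(
  increments=[0, 0, 0, 0, 0, -0.1, 0, 0, 0, 0, 0, 0, -0.1, 0, 0, 0, 0, 0, 0, -0.1, 0, 0, 0, 0, 0, 0, 0, 0, 0, 0, 0, 0, 0, 0, 0],
)

```text
time: 14.43
position: [0.503, -0.3082, 0.0489]
tool_rot: [0.998, -0.062, 0.0, 0.0]
ft_force: [-1.1, -0.7, 2.0]
grip_width: 0.0004
grip_force: 1.0
```

Weak, with 2.0 N against 5 N at the same depth. I'll continue to the stop.

Call:
send_rows(
  increments=[0, 0, 0, 0, 0, -0.1, 0, 0, 0, 0, 0, 0, -0.06, 0, 0, 0, 0, 0, 0, 0, 0, 0, 0, 0, 0, 0, 0, 0],
)

```text
time: 14.77
position: [0.5031, -0.3082, 0.0473]
tool_rot: [0.998, -0.062, 0.0, 0.0]
ft_force: [-0.9, -1.2, 2.6]
grip_width: 0.0004
grip_force: 1.4
```

Call:
send_rows(
  increments=[0, 0, 0, 0, 0, -0.05, 0, 0, 0, 0, 0, 0, 0, 0, 0, 0, 0, 0, 0, 0, 0],
)

```text
time: 15.02
position: [0.5031, -0.3082, 0.0469]
tool_rot: [0.998, -0.062, 0.0, 0.0]
ft_force: [-1.0, -0.5, 4.1]
grip_width: 0.0006
grip_force: 2.0
```

Call:
send_rows(
  increments=[0, 0, 0, 0, 0, -0.03, 0, 0, 0, 0, 0, 0, 0, 0, 0, 0, 0, 0, 0, 0, 0],
)

```text
time: 15.27
position: [0.5031, -0.3082, 0.0468]
tool_rot: [0.998, -0.062, 0.0, 0.0]
ft_force: [-2.2, 0.2, 5.3]
grip_width: 0.0002
grip_force: 2.8
```

Call:
send_rows(
  increments=[0, 0, 0, 0, 0, -0.03, 0, 0, 0, 0, 0, 0, 0, 0, 0, 0, 0, 0, 0, 0, 0],
)

```text
time: 15.52
position: [0.5031, -0.3083, 0.0467]
tool_rot: [0.998, -0.062, 0.0, 0.0]
ft_force: [-1.3, 0.2, 6.9]
grip_width: 0.0004
grip_force: 3.4
```

On the stop with about 3 N. I'll finish the hold, rise, and check the machine's clearance behind the right-hand flag before pushing.

Call:
send_rows(
  increments=[0, 0, 0, 0, 0, 0, 0, 0, 0, 0, 0, 0, 0, 0, 0, 0, 0, 0, 0, 0, 0, 0, 0, 0, 0, 0, 0, 0, 0, 0, 0, 0, 0, 0, 0, 0, 0, 0, 0, 0, 0, 0, 0, 0, 0, 0, 0, 0, 0, 0, 0, 0, 0, 0, 0, 0],
)

```text
time: 16.18
position: [0.5031, -0.3083, 0.0467]
tool_rot: [0.998, -0.062, 0.0, 0.0]
ft_force: [-1.1, 0.1, 6.9]
grip_width: 0.0003
grip_force: 3.4
```

Call:
send_rows(
  increments=[0, 0, 0, 0, 0, 0.2, 0, 0, 0, 0, 0, 0, 0.2, 0, 0, 0, 0, 0, 0, 0.2, 0, 0, 0, 0, 0, 0, 0.2, 0, 0, 0, 0, 0, 0, 1, 0, 0, 0, 0, 0, 0, 2, 0, 0, 0, 0, 0, 0, 1.5, 0, 0, 0, 0, 1.1, 0.73, 0, 0, 0, 0, 0, 1.1, 0.73, 0, 0, 0, 0, 0, 1.1, 0.73, 0, 0, 0, 0, 0, 1.1, 0.73, 0, 0, 0, 0, 0, 1.1, 0.73, 0, 0, 0, 0, 0, 0, 0, 0, 0, 0, 0, 0, 0, 0, 0, 0, 0, 0, 0, 0, 0, 0, 0],
)

```text
time: 17.43
position: [0.5578, -0.2712, 0.0986]
tool_rot: [0.998, -0.061, -0.001, -0.0]
ft_force: [0.3, -0.6, 0.2]
grip_width: 0.0004
grip_force: 0.0
```

```bash
python3 - <<'E'
from m import *
c=dict(np.load("top.npz")); Z=c["range_z"]; v,u=np.mgrid[0:400,0:640]
P=np.stack([(u-c["cx"])/c["fx"]*Z,(v-c["cy"])/c["fy"]*Z,Z],-1)-c["t"]; W=P@c["R"]
ok=(Z>0)&(W[...,2]>.08)&(W[...,0]>.5)
for y in np.arange(-.42,-.1,.03):
    s=ok&(abs(W[...,1]-y)<.015)
    if s.any(): print(round(y,2),W[s][:,0].min().round(3),W[s][:,2].max().round(3))
E
```

```text
-0.42 0.674 0.299
-0.39 0.726 0.269
-0.3 0.661 0.213
-0.27 0.66 0.227
-0.24 0.66 0.238
-0.21 0.661 0.238
-0.18 0.661 0.238
-0.15 0.663 0.237
-0.12 0.665 0.24
```

The machine face is at x≈0.66. I'll yaw the tool square to it and tilt it slightly back for clearance, then lower behind the ball.

Call:
send_rows(
  increments=[0, -0.02, 0.02, 0, 0, 0, 0, 0, -0.02, 0.02, 0, 0, 0, 0, 0, -0.02, 0.02, 0, 0, 0, 0, 0, -0.02, 0.02, 0, 0, 0, 0, 0, -0.02, 0.02, 0, 0, 0, 0, 0, -0.02, 0.02, 0, 0, 0, 0, 0, 0, 0, 0, 0, -1, 0, 0, 0, 0, 0, 0, -1.5, 0, 0, 0, 0, 0, 0, -0.8, 0, 0, 0, 0, 0, 0, -0.4, 0, 0, 0, 0, 0, 0, 0, 0, 0, 0, 0, 0, 0, 0, 0],
)

```text
time: 18.43
position: [0.558, -0.2717, 0.0618]
tool_rot: [0.998, -0.002, 0.06, -0.004]
ft_force: [0.1, -1.0, -0.1]
grip_width: -0.0
grip_force: 0.0
```

Call:
send_rows(
  increments=[0, 0, 0, 0.3, -0.04, 0, 0, 0, 0, 0, 0.3, -0.04, 0, 0, 0, 0, 0, 0.3, -0.04, 0, 0, 0, 0, 0, 0.3, -0.04, 0, 0, 0, 0, 0, 0.3, -0.04, 0, 0, 0, 0, 0, 0, 0, 0, 0],
)

```text
time: 18.93
position: [0.574, -0.2739, 0.0625]
tool_rot: [0.998, -0.001, 0.06, -0.003]
ft_force: [0.4, -0.5, 1.3]
grip_width: 0.0006
grip_force: 0.0
```

Call:
send_rows(
  increments=[0, 0, 0, 0.2, -0.025, 0, 0, 0, 0, 0, 0.2, -0.025, 0, 0, 0, 0, 0, 0.2, -0.025, 0, 0, 0, 0, 0, 0.2, -0.025, 0, 0, 0, 0, 0, 0.2, -0.025, 0, 0, 0, 0, 0, 0.2, -0.025, 0, 0, 0, 0, 0, 0.2, -0.025, 0, 0, 0, 0, 0, 0, 0, 0, 0],
)

```text
time: 19.6
position: [0.5876, -0.2756, 0.0622]
tool_rot: [0.998, -0.002, 0.06, -0.004]
ft_force: [-0.1, -0.0, 0.8]
grip_width: 0.0003
grip_force: 0.2
```

Call:
send_rows(
  increments=[0, 0, 0, 0.2, -0.025, 0, 0, 0, 0, 0, 0.2, -0.025, 0, 0, 0, 0, 0, 0.2, -0.025, 0, 0, 0, 0, 0, 0.1, -0.01, 0, 0, 0, 0, 0, 0, 0, 0, 0, 0, 0, 0, 0, 0, 0, 0],
)

```text
time: 20.1
position: [0.5943, -0.2762, 0.0621]
tool_rot: [0.998, -0.002, 0.06, -0.004]
ft_force: [0.2, 0.7, 0.6]
grip_width: 0.0006
grip_force: 0.0
```

Call:
send_rows(
  increments=[0, 0, 0, 0.1, -0.01, 0, 0, 0, 0, 0, 0.1, -0.01, 0, 0, 0, 0, 0, 0.1, -0.01, 0, 0, 0, 0, 0, 0, 0, 0, 0, 0, 0, 0, 0, 0, 0, 0],
)

```text
time: 20.52
position: [0.5971, -0.2765, 0.0621]
tool_rot: [0.998, -0.002, 0.06, -0.004]
ft_force: [-0.2, -0.3, 1.4]
grip_width: 0.0005
grip_force: 0.2
```

Call:
send_rows(
  increments=[0, 0, 0, 0.1, -0.01, 0, 0, 0, 0, 0, 0.1, -0.01, 0, 0, 0, 0, 0, 0, 0, 0, 0, 0, 0, 0, 0, 0, 0, 0],
)

```text
time: 20.85
position: [0.5991, -0.2767, 0.0621]
tool_rot: [0.998, -0.002, 0.06, -0.004]
ft_force: [0.2, 0.1, -0.1]
grip_width: 0.0005
grip_force: 0.2
```

```bash
python3 - <<'E'
from rig import robot
import cv2,numpy as np
a=robot.camera("scene")["image"]; b=robot.camera("top")["image"]
A=cv2.resize(a[100:300,150:550],(800,400)); B=cv2.resize(b[110:220,340:480],None,fx=4,fy=4)
cv2.imwrite("pics/p1.png",cv2.resize(a,(640,400))[...,::-1]); cv2.imwrite("pics/p2.png",B[...,::-1])
E
```

```text
(no output)
```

View pics/p2.png

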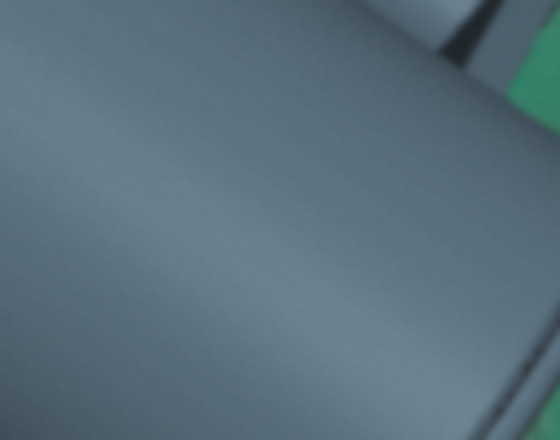

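View pics/p1.png

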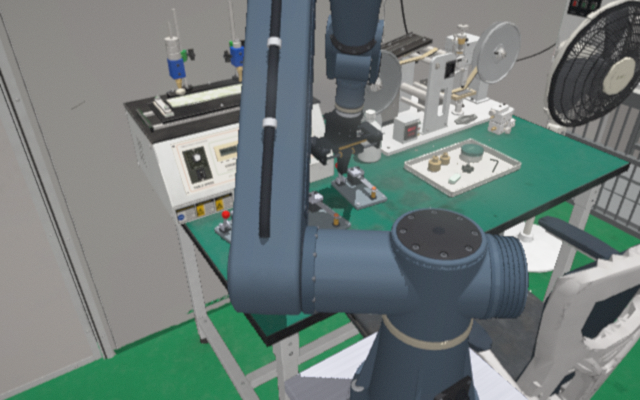

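The top view is fully hidden by the arm. The scene view shows the fingers at the right-hand flag around (345,160) with the ball hidden. I'll go on in small steps until I feel the end stop.

Call:
send_rows(
  increments=[0, 0, 0, 0.1, -0.01, 0, 0, 0, 0, 0, 0.1, -0.01, 0, 0],
)

```text
time: 21.12
position: [0.6009, -0.2769, 0.0621]
tool_rot: [0.998, -0.002, 0.06, -0.004]
ft_force: [-0.5, -1.2, -0.2]
grip_width: 0.0003
grip_force: 0.4
```

Call:
send_rows(
  increments=[0, 0, 0, 0.1, -0.01, 0, 0, 0, 0, 0, 0.05, -0.01, 0, 0],
)

```text
time: 21.28
position: [0.6022, -0.277, 0.0619]
tool_rot: [0.998, -0.001, 0.059, -0.004]
ft_force: [-2.0, -0.3, 0.2]
grip_width: 0.0002
grip_force: 1.0
```

Call:
send_rows(
  increments=[0, 0, 0, 0.1, -0.01, 0, 0, 0, 0, 0, 0, 0, 0, 0],
)

```text
time: 21.45
position: [0.6025, -0.2769, 0.0618]
tool_rot: [0.998, -0.001, 0.059, -0.004]
ft_force: [-3.2, -1.2, 0.4]
grip_width: 0.0002
grip_force: 1.9
```

Call:
send_rows(
  increments=[0, 0, 0, 0.1, -0.01, 0, 0, 0, 0, 0, 0, 0, 0, 0, 0, 0, 0, 0, 0, 0, 0],
)

```text
time: 21.7
position: [0.6028, -0.277, 0.0618]
tool_rot: [0.998, -0.001, 0.058, -0.004]
ft_force: [-5.9, -1.8, 2.7]
grip_width: 0.0008
grip_force: 2.9
```

Call:
send_rows(
  increments=[0, 0, 0, 0.05, 0, 0, 0, 0, 0, 0, 0, 0, 0, 0, 0, 0, 0, 0, 0, 0, 0],
)

```text
time: 21.95
position: [0.6029, -0.2769, 0.0618]
tool_rot: [0.998, -0.001, 0.058, -0.004]
ft_force: [-6.7, -0.3, 2.7]
grip_width: 0.0006
grip_force: 3.3
```

The end stop is firm at the predicted place (TCP x 0.603). I'll back off, rise and clear the view.

Call:
send_rows(
  increments=[0, 0, 0, -0.3, 0, 0, 0, 0, 0, 0, -1, 0.1, 0, 0, 0, 0, 0, -1.5, 0.2, 0, 0, 0, 0, 0, -1.5, 0.2, 0, 0, 0, 0, 0, 0, 0, 0, 0, 0, 0, 0, 0, 0, 2, 0, 0, 0, 0, 0, 0, 4, 0, 0, 0, 0, 0, 0, 4, 0, 0, 0, 0, 0, 0, 4, 0, 0, 0, 0, -1.5, -3, 1, 0, 0, 0, 0, -1.5, -3, 1, 0, 0, 0, 0, -2, -3, 0, 0, 0, 0, 0, -2, -3, 0, 0, 0, 0, 0, -2, -3, 0, 0, 0, 0, 0, -2.5, -3, 0, 0, 0, 0, 0, -2.5, -3, 0, 0, 0, 0, 0, -2.5, -3, 0, 0, 0, 0, 0, -2.5, -3, 0, 0, 0, 0, 0, -2.5, -3, 0, 0],
)

```text
time: 23.53
position: [0.3468, -0.5749, 0.2229]
tool_rot: [0.998, -0.002, 0.061, -0.002]
ft_force: [0.1, -0.5, -0.1]
grip_width: 0.0003
grip_force: 0.0
```

Call:
send_rows(
  increments=[0, 0, 0, -2.5, -2, 0, 0, 0, 0, 0, -2.5, -1, 0, 0, 0, 0, 0, -2.5, -1, 0, 0, 0, 0, 0, -2.5, -1, 0, 0, 0, 0, 0, -2, 0, 0, 0, 0, 0, 0, -2, 0, 0, 0, 0, 0, 0, 0, 0, 0, 0, 0, 0, 0, 0, 0, 0, 0],
)

```text
time: 24.2
position: [0.2068, -0.6237, 0.2226]
tool_rot: [0.998, -0.003, 0.06, -0.003]
ft_force: [0.6, 1.0, 0.6]
grip_width: 0.0005
grip_force: 0.0
```

```bash
python3 - <<'E'
from rig import robot
from m import *
c=robot.camera("top"); im=c["image"]
h=cv2.cvtColor(im,cv2.COLOR_RGB2HSV).astype(int); H,S,V=h[...,0],h[...,1],h[...,2]
roi=np.zeros(H.shape,bool); roi[110:225,200:440]=1
red=roi&((H<5)|(H>174))&(S>170)&(V>110); cop=roi&(H>=5)&(H<16)&(S>90)&(V>120)
for nm,m,z in(("ball",red,.064),("button",cop,.045)):
    for ce,a in blobs(m,8): print(nm,ce.round(1),a,ray(c,*ce,z).round(4))
print(robot.get_obs()["position"]); cv2.imwrite("pics/end.png",im[...,::-1])
E
```

```text
ball [394.9 123. ] 60 [ 0.6224 -0.2788  0.064 ]
ball [218.2 148.4] 62 [0.5747 0.0694 0.064 ]
ball [311.3 162.3] 58 [ 0.5444 -0.1124  0.064 ]
button [410.7 183.7] 19 [ 0.5032 -0.3086  0.045 ]
button [248.9 188.7] 18 [0.4971 0.0113 0.045 ]
button [336.3 207.2] 20 [ 0.4583 -0.1604  0.045 ]
[ 0.20776384 -0.62326929  0.22260731]
```

View pics/end.png

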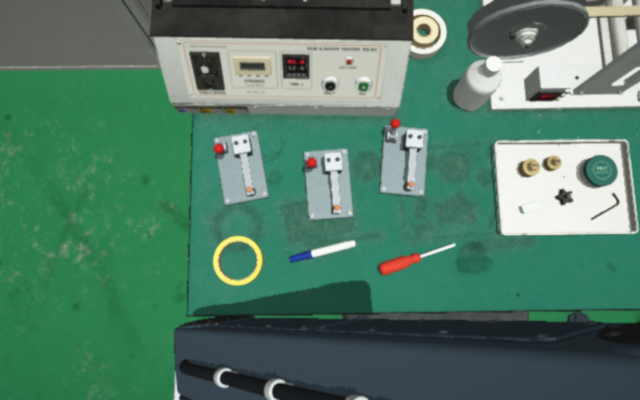

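The right-hand ball moved from (394,137) to (395,123), which is 28 mm against an expected 27.4 mm for full travel. The other flags, the buttons and the loose items have not moved.

```bash
python3 -c "
from rig import robot
print(robot.hand_in())"
```

```text
the job is handed in; nothing more can be done
None
```

The job is handed in: all three leaves were pressed left to right (highest reading about 10 N), the right-hand one felt weak (about 3 N at its stop, against 7 N), and only its flag was tipped fully over.

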